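# Stack a varnished rail on spacer sticks to dry

## Robot

A 7-joint arm with a two-finger parallel gripper is mounted at the origin on the work surface. World frame = base frame: x ahead of the robot, y to its left, z up, the work surface at z = 0. Lengths are in mm, angles in rad, forces in N, time in s.
With the tool pointing down it reaches from about 425 to 975 mm from the base axis. Payload 16.7 kg.
Tool frame: the origin (TCP) lies at the very end of the fingers, on their centre line; the grasp point (between the pads) lies 19 mm behind it; y points along the fingers, z is the direction in which the jaws open and shut, and the axes are right-handed (so a half turn about y gives the same grasp; the last joint's range is limited). The gripper opens to 85 mm and grips with 20 to 120 N. Pads are 22 mm wide; open, the fingers measure 114 mm over their backs; the gripper's body (76 mm by 85 mm) begins 54 mm behind the grasp point. The pads swing forward as they close: fully open they stand 13 mm farther back than shut.
Start: joints at [-1.494, 0.426, 0.074, 1.606, -0.034, 1.111, -0.067], TCP at [151.789, 657.675, 231.302] pointing down, gripper open.
Joint ranges: [-2.85, 2.85], [-0.5, 2.14], [-1.23, 1.37], [0.21, 2.46], [-1.02, 4.16], [0.16, 2.05], [-2.73, 2.73]. Speed limits (rad/s): [1.89, 1.89, 2.39, 2.39, 3.01, 3.01, 3.01].

## Interface

Orientations are given as a unit quaternion [w, x, y, z].
In Python, from cell import monitor, cams, robot gives the robot as it stands.
- The arm moves only by the tool jog_arm, never from a script. Its arguments are lists of equal length, an entry for each row: "delta_pos": the shift along the world's x, y, z each as a share of 0.4 m, from -1 to 1, a list of three; "angular": the turn, a rotation vector about the world's x, y, z each as a share of pi rad, from -1 to 1, a list of three; "grip": the opening in per cent of the stroke, from 0 (shut) to 100 (fully open). In form: {"delta_pos": [[tx, ty, tz], ...], "angular": [[rx, ry, rz], ...], "grip": [grip, ...]}. A call has 1 to 5 rows; each row is the pose to reach, as a shift and turn from the pose commanded when the call began, turning the shorter way round; what a row does not reach only later rows make up. A row lasts 1/8 s, in which the tool goes at most 62.5 mm and 10.7 degrees, less where a joint would pass 70% of its speed; a pose out of reach is approached as far as the arm can. A call with a number of a shift or a turn outside -1 to 1 is refused whole. A call with a gripper value outside its range is refused whole. The fingers move at their own pace and stop on an object; the grip force is fixed at half the most. Time passes only in rows, so rows that repeat a pose let the fingers close. It gives the time, the measured TCP pose, the force and the opening at its end, in the units of the state.
- monitor.sense(): the state, without advancing time (a new reading comes with each control period).
- cams.get_image(name): name is "side" or "top"; returns (picture, depth): 400x640x3 uint8, red, green, blue; 400x640 float32, mm along the optical axis (not along the pixel's ray), 0 where there is no reading.
- cams.calibration(name): a dict with "K" (3x3 intrinsics, pixels), "view" (4x4, takes a point from world to camera coordinates). Camera axes: x right, y down, z forward; pixel columns grow to the right and rows downward; lengths in mm; the calibration is good to about 2 mm. A picture is of the moment at which its call begins. calibration takes no time and is no camera call.
- robot.hand_in(): hands the job in, once; it reports no verdict.
The state is a dict: "clock": time; "joint_pos": joint angles; "joint_vel": joint speeds; "effort": joint torques, N m; "ee_pos": TCP position; "orientation": TCP orientation; "wrist_force": force on the tool from outside, world axes, zero at the start; "wrist_torque": the same for the moment, N m; "gripper_width": finger opening in mm.
Only numpy, scipy, OpenCV 4.12 (cv2) and the standard library are available. Lean on these libraries where they do the work, as an engineer would, in place of code of your own. Each camera call takes 0.05 s, during which the arm holds its last target.

## Task

Three dark varnished rails lie side by side on the bench, with one spacer stick already lying across them on the pencil line nearest the robot; leave that stick where it is. Take the loose stick that matches it in length and thickness (not the short one, not the thick one) and lay it across all three rails on the bare pencil line at their far end. Then lay the loose fourth rail flat on the two sticks, straight above the middle rail with its ends level with the rails below, so that it rests clear of them.

Things in the scene. Friction and masses are not known exactly. Their poses are not given: they have to be found in the camera images.
- layer: Three dark rails side by side, fast to the bench, each 260 x 50 x 20 mm thick, 10 mm gaps. Origin on the bench under the middle rail's centre; x along the rails, away from the robot (within 15 degrees), y across, z up; tops at z = 20 mm. Pale pencil lines cross them at x = -85 mm (laid stick on it, within 6 mm) and x = +85 mm (bare: the new stick goes here, centred on the middle rail).
- laid_mid (a point): Centre of the pale wooden spacer stick that already lies loose across the three rails, 170 x 16 x 16 mm; its x runs along its length.
- stick_mid (a point): Centre of the matching loose stick on the bench, pale wood, 170 x 16 x 16 mm, 30 g; 8 mm above its underside; its x runs along its length, z up. Bystanders of the same wood: a thick batten 170 x 32 x 32 mm and a short stick 90 x 16 x 16 mm; the three lie in any order to the left, in the middle and to the right.
- board_mid (a point): Centre of the loose dark fourth rail lying flat on the bench, on the other side (left or right) from the layer, 260 x 50 x 20 mm, about 0.19 kg; this centre is 10 mm above its underside; its x runs along its length, z up.
Mind the look-alikes: they are no part of the job. What is shaped like the part that bears laid_mid but green or orange is not meant. Leave any turquoise look-alike of the part that bears stick_mid alone.

How it is judged (in metres and radians):
On the way:
1. the matching stick lies across the three rails on the far pencil line, released (x of stick_mid in the frame of layer between 0.065 and 0.105 m and y of stick_mid in the frame of layer between -0.025 and 0.025 m and z of stick_mid in the frame of layer between 0.023 and 0.033 m and angle between the x axis of stick_mid and the y axis of layer, either way round below 0.21 rad and contact force between the fingers and stick below 0.1 N and linear speed of stick below 0.02 m/s), for 0.2 s.
At the end, for the whole second after the job is handed in: Matching stick released across the far line (20 mm along, 25 mm across, 12 deg); laid stick moved under 20 mm, square within 15 deg; fourth rail flat, still and released on both sticks, centred over the middle rail (25 mm along, 20 mm across, 10 deg), one stick's height clear (x of stick_mid in the frame of layer between 0.065 and 0.105 m and y of stick_mid in the frame of layer between -0.025 and 0.025 m and z of stick_mid in the frame of layer between 0.023 and 0.033 m and angle between the x axis of stick_mid and the y axis of layer, either way round below 0.21 rad and distance of laid_mid from where it was at the start of the episode below 0.02 m and angle between the x axis of laid_mid and the y axis of layer, either way round below 0.26 rad and x of board_mid in the frame of layer between -0.025 and 0.025 m and y of board_mid in the frame of layer between -0.02 and 0.02 m and z of board_mid in the frame of layer between 0.041 and 0.051 m and angle between the x axis of board_mid and the x axis of layer, either way round below 0.18 rad and angle between board_mid's own z axis and vertical below 0.06 rad and contact force between board and stick above 0.1 N and contact force between board and laid above 0.1 N and linear speed of board below 0.02 m/s and contact force between the fingers and board below 0.1 N and contact force between the fingers and stick below 0.1 N); the robot touches nothing.
It also fails if it takes over 54 s, if anything falls off the work surface, if the arm or the gripper's body presses on something with over 40 N, if the wrist force passes 120 N, or if a joint passes its speed limit or range.

## Working session

There is one attempt and no reset: what is moved stays moved. The work goes in short steps, Python scripts to look and compute and a tool call to move; the robot and the scene stay as the last step left them, time stands still between calls to the robot, and variables do not carry over. Pictures are saved under pics/ and viewed, and the job is handed in when it is done.

Besides the shell and the picture viewer there is one more tool, called after "Call:" as name(argument=value, ...), one argument or row to a line, values as JSON. jog_arm: Moves the arm, as the interface text tells. Its arguments: {"type":"object","properties":{"delta_pos":{"type":"array","items":{"type":"array","items":{"type":"number"}}},"angular":{"type":"array","items":{"type":"array","items":{"type":"number"}}},"grip":{"type":"array","items":{"type":"number"}}},"required":["delta_pos","angular","grip"]}

```bash
ls; mkdir -p pics; python3 - <<'E'
from cell import monitor,cams,robot
import cv2,numpy as np
s=monitor.sense();print({k:np.round(v,3).tolist() for k,v in s.items()})
for n in("top","side"):
    im,d=cams.get_image(n);cv2.imwrite(f"pics/{n}0.png",im[:,:,::-1]);np.savez(f"{n}0.npz",im=im,d=d)
    c=cams.calibration(n);print(n,np.round(c["K"],1).tolist(),np.round(c["view"],3).tolist())
E
```

```text
pics
{'clock': 0.0, 'joint_pos': [-1.493, 0.427, 0.074, 1.607, -0.034, 1.111, -0.067], 'joint_vel': [-0.001, -0.001, -0.0, 0.0, 0.001, 0.001, -0.001], 'effort': [0.002, -94.987, 3.762, -46.35, 0.019, 0.01, -0.0], 'ee_pos': [151.718, 657.325, 230.617], 'orientation': [-0.702, 0.703, -0.08, 0.08], 'wrist_force': [-0.09, 0.366, -0.298], 'wrist_torque': [-0.029, 0.009, -0.01], 'gripper_width': 84.893}
top [[361.5, 0.0, 314.3], [0.0, 361.5, 199.7], [0.0, 0.0, 1.0]] [[0.009, -1.0, 0.001, 67.289], [-0.994, -0.009, -0.105, 415.691], [0.105, -0.0, -0.994, 1156.12], [0.0, 0.0, 0.0, 1.0]]
side [[450.8, 0.0, 320.0], [0.0, 450.8, 205.6], [0.0, 0.0, 1.0]] [[0.848, -0.53, -0.013, -311.071], [-0.302, -0.464, -0.833, 208.66], [0.435, 0.71, -0.554, 1377.03], [0.0, 0.0, 0.0, 1.0]]
```

View pics/top0.png

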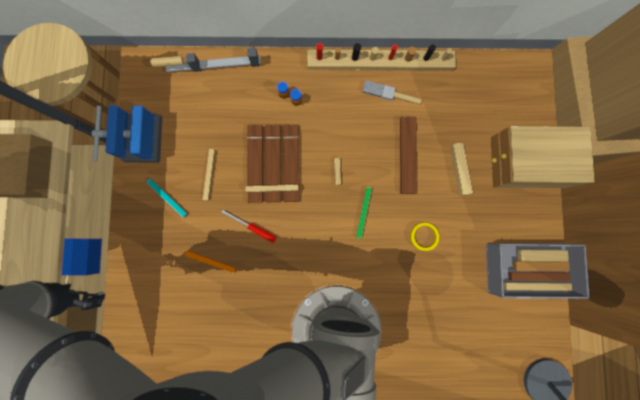

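View pics/side0.png

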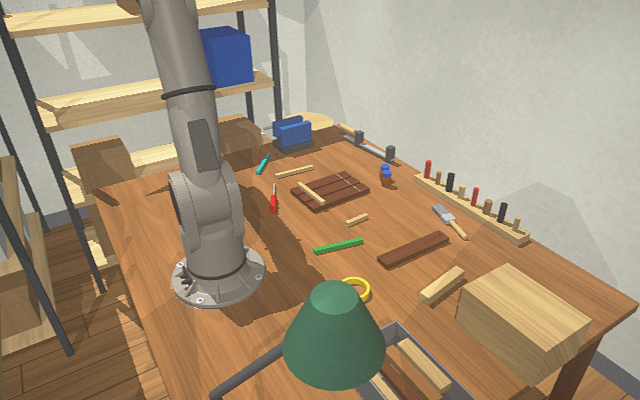

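The top view shows the layer at (273,162), with the laid stick on it at (272,188). The thin loose stick is at (209,174), the short one at (337,170), the thick batten at (462,168) and the loose rail at (408,155). I'll measure these next.

```bash
cat > h.py <<'E'
from cell import monitor,cams,robot
import cv2,numpy as np
def cal(n):
    c=cams.calibration(n);K=np.array(c["K"]);V=np.array(c["view"]);return K,V[:3,:3],V[:3,3]
def ray(n,px,z):
    K,R,t=cal(n);C=-R.T@t
    px=np.atleast_2d(px).astype(float)
    d=(R.T@np.linalg.inv(K)@np.c_[px,np.ones(len(px))].T).T
    return C+d*((z-C[2])/d[:,2])[:,None]
def proj(n,P):
    K,R,t=cal(n);q=(K@(R@np.atleast_2d(P).T+t[:,None])).T;return q[:,:2]/q[:,2:]
def depthpts(n,d):
    K,R,t=cal(n);v,u=np.mgrid[:d.shape[0],:d.shape[1]]
    p=np.stack([(u-K[0,2])/K[0,0]*d,(v-K[1,2])/K[1,1]*d,d],-1)
    return (p-t)@R
def rect(n,mask,roi,z):
    u0,v0,u1,v1=roi;m=np.zeros_like(mask);m[v0:v1,u0:u1]=mask[v0:v1,u0:u1]
    v,u=np.nonzero(m)
    # pixel corners via contour of pixel centres -> world points
    cs,_=cv2.findContours(m.astype(np.uint8),cv2.RETR_EXTERNAL,cv2.CHAIN_APPROX_NONE)
    c=max(cs,key=cv2.contourArea).reshape(-1,2)
    mm=np.zeros(m.shape,np.uint8);cv2.drawContours(mm,[c],-1,1,-1);v,u=np.nonzero(mm&m)
    W=ray(n,np.c_[u,v],z)[:,:2];mu=W.mean(0)
    ev,E=np.linalg.eigh(np.cov((W-mu).T));a=E[:,1]
    (cx,cy),(w,h),_=cv2.minAreaRect(W.astype(np.float32))
    return dict(mean=mu.round(1),box=(round(cx,1),round(cy,1)),wh=(round(w,1),round(h,1)),sd=np.round(np.sqrt(12*ev),1),ang=round(np.degrees(np.arctan2(a[1],a[0]))%180,1),n=len(u))
E
python3 - <<'E'
from h import *
z=np.load("top0.npz");im,d=z["im"],z["d"]
K,R,t=cal("top");print("C",-R.T@t)
P=depthpts("top",d)
for u,v in [(209,174),(337,170),(462,168),(408,155),(272,188),(273,160),(300,210),(230,180)]:print((u,v),im[v,u],P[v,u].round(1))
hsv=cv2.cvtColor(im,cv2.COLOR_RGB2HSV)
roi=im[120:205,190:480];cv2.imwrite("pics/crop.png",cv2.resize(roi[:,:,::-1],None,fx=2.7,fy=2.7,interpolation=0))
for u in range(200,220):print(u,im[174,u],end=' ')
print()
for u in range(395,422):print(u,im[155,u],end=' ')
print()
for v in range(178,206):print(v,im[v,273],end=' ')
E
```

```text
C [ 290.98711289   71.20952212 1193.3967857 ]
(209, 174) [206 183 124] [497.6 417.9  18.9]
(337, 170) [196 172 115] [515.2  -3.4  15.7]
(462, 168) [198 173 116] [ 522.5 -410.6   31.2]
(408, 155) [114  70  42] [ 566.8 -237.9   20.1]
(272, 188) [206 181 122] [450.5 207.6  36.5]
(273, 160) [117  73  44] [546.1 208.3  19.6]
(300, 210) [163 118  62] [382.8 117.7   1. ]
(230, 180) [163 120  63] [480.9 352.2   1.8]
200 [164 119  64] 201 [164 119  64] 202 [160 116  61] 203 [154 110  58] 204 [154 113  60] 205 [170 135  80] 206 [192 165 107] 207 [204 179 121] 208 [207 183 124] 209 [206 183 124] 210 [190 168 112] 211 [140 119  75] 212 [110  84  48] 213 [117  83  44] 214 [139  98  51] 215 [165 119  62] 216 [171 125  65] 217 [172 125  65] 218 [172 126  66] 219 [172 125  65] 
395 [153 110  58] 396 [150 108  57] 397 [150 108  57] 398 [148 105  55] 399 [132  92  48] 400 [99 65 36] 401 [98 61 37] 402 [108  66  41] 403 [111  69  42] 404 [113  71  43] 405 [114  72  44] 406 [112  70  42] 407 [111  70  41] 408 [114  70  42] 409 [116  71  43] 410 [115  72  43] 411 [114  71  43] 412 [112  69  42] 413 [110  68  40] 414 [108  67  39] 415 [105  66  37] 416 [105  70  38] 417 [132  93  49] 418 [157 113  59] 419 [163 118  62] 420 [164 120  63] 421 [164 120  63] 
178 [120  74  46] 179 [120  74  45] 180 [120  74  45] 181 [120  73  44] 182 [119  74  45] 183 [116  72  43] 184 [117  79  48] 185 [147 118  75] 186 [189 164 108] 187 [205 180 122] 188 [206 181 123] 189 [196 172 116] 190 [163 139  90] 191 [130  97  61] 192 [122  79  48] 193 [121  76  46] 194 [121  76  47] 195 [121  76  47] 196 [121  76  46] 197 [121  76  46] 198 [121  76  46] 199 [122  76  46] 200 [119  75  44] 201 [118  76  44] 202 [134  93  49] 203 [151 109  56] 204 [157 113  59] 205 [161 116  61]
```

View pics/crop.png

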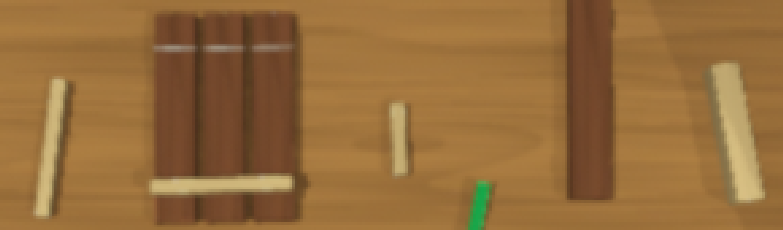

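```bash
python3 - <<'E'
from h import *
z=np.load("top0.npz");im,d=z["im"].astype(int),z["d"]
P=depthpts("top",d)
pale=(im[:,:,2]>93)&(im[:,:,0]>165)
r,g,b=im[:,:,0],im[:,:,1],im[:,:,2]
dark=(r<135)&(g<0.69*r)
print("stick",rect("top",pale,(195,140,225,210),16))
print("short",rect("top",pale,(325,150,350,195),16))
print("thick",rect("top",pale,(445,135,480,205),32))
print("laid",rect("top",pale,(240,178,305,198),36))
print("pencil",rect("top",(b>80),(244,130,303,145),20))
print("board",rect("top",dark,(390,110,425,200),20))
m=dark|pale|(b>80);k=cv2.morphologyEx(m.astype(np.uint8),cv2.MORPH_CLOSE,np.ones((5,5)))
print("layer",rect("top",k.astype(bool),(243,118,304,206),20))
h=(P[:,:,2]>11)
print("layerD",rect("top",h,(235,110,310,210),20)); print("boardD",rect("top",h,(390,110,425,205),20))
print("stickD",rect("top",P[:,:,2]>8,(195,140,225,210),16))
# gaps
for v in(150,170): print([ (u,int(r[v,u])) for u in range(244,304)])
E
```

```text
stick {'mean': array([497.5, 422.3]), 'box': (498.5, 422.3), 'wh': (16.8, 168.8), 'sd': array([ 15.9, 173. ]), 'ang': np.float64(174.9), 'n': 245}
short {'mean': array([515.3,  -3.8]), 'box': (512.0, -1.7), 'wh': (87.1, 16.6), 'sd': array([15.4, 88.4]), 'ang': np.float64(2.2), 'n': 121}
thick {'mean': array([ 518.5, -412.1]), 'box': (521.3, -411.5), 'wh': (170.3, 33.4), 'sd': array([ 32.4, 167.6]), 'ang': np.float64(8.7), 'n': 507}
laid {'mean': array([451.6, 209.8]), 'box': (450.9, 209.3), 'wh': (17.3, 164.9), 'sd': array([ 15.6, 168.3]), 'ang': np.float64(92.3), 'n': 246}
pencil {'mean': array([621.8, 272.9]), 'box': (621.6, 273.0), 'wh': (3.4, 46.5), 'sd': array([ 5.9, 45.5]), 'ang': np.float64(90.5), 'n': 26}
board {'mean': array([ 567.1, -237.5]), 'box': (569.7, -236.2), 'wh': (56.6, 260.7), 'sd': array([ 55.6, 260.1]), 'ang': np.float64(179.2), 'n': 1300}
layer {'mean': array([536.5, 209.3]), 'box': (537.6, 210.7), 'wh': (261.8, 176.9), 'sd': array([172.6, 260.7]), 'ang': np.float64(1.6), 'n': 4075}
layerD {'mean': array([537.1, 210.1]), 'box': (539.0, 209.0), 'wh': (258.7, 173
[... 1096 characters left out ...]
(245, 150), (246, 143), (247, 125), (248, 114), (249, 114), (250, 116), (251, 116), (252, 114), (253, 114), (254, 118), (255, 119), (256, 119), (257, 118), (258, 115), (259, 112), (260, 109), (261, 99), (262, 80), (263, 84), (264, 95), (265, 104), (266, 110), (267, 112), (268, 115), (269, 115), (270, 115), (271, 114), (272, 117), (273, 118), (274, 118), (275, 118), (276, 115), (277, 113), (278, 110), (279, 103), (280, 93), (281, 93), (282, 96), (283, 101), (284, 109), (285, 111), (286, 113), (287, 115), (288, 114), (289, 114), (290, 116), (291, 118), (292, 119), (293, 118), (294, 115), (295, 111), (296, 110), (297, 106), (298, 102), (299, 103), (300, 109), (301, 129), (302, 152), (303, 158)]
```

```bash
cat >> h.py <<'E'
from scipy.spatial.transform import Rotation as Ro
def st():
    s=monitor.sense();q=np.array(s["orientation"]);r=Ro.from_quat(q[[1,2,3,0]]);M=r.as_matrix()
    return s,np.array(s["ee_pos"]),r,M
def plan(p,zang):
    """shift/turn needed: TCP to p, tool y straight down, tool z at zang deg (mod 180, nearest)"""
    s,e,r,M=st();c=np.degrees(np.arctan2(M[1,2],M[0,2]))
    out=[]
    for k in(0,180):
        a=np.radians(zang+k);z=np.array([np.cos(a),np.sin(a),0]);y=np.array([0,0,-1.]);x=np.cross(y,z)
        rv=(Ro.from_matrix(np.c_[x,y,z])*r.inv()).as_rotvec();out.append((np.linalg.norm(rv),rv))
    print("clock",round(s["clock"],2),"pos",e.round(1),"zang",round(c,1),"grip",round(s["gripper_width"],1),"F",np.round(s["wrist_force"],1),"q",np.round(s["joint_pos"],2))
    print(" delta share",((np.array(p)-e)/400).round(3))
    for n,rv in out:print("  turn deg",round(np.degrees(n),1),"share",(rv/np.pi).round(4))
E
python3 - <<'E'
from h import *
z=np.load("top0.npz");im=z["im"].astype(int)
b=im[:,:,2]-46.;pts=[]
for u in list(range(250,260))+list(range(267,277))+list(range(286,296)):
    v=np.arange(131,143);w=np.clip(b[v,u]-6,0,None)
    if w.sum()>10:pts.append((u,(w*v).sum()/w.sum()))
W=ray("top",pts,20);f=np.polyfit(W[:,1],W[:,0],1);print("pencil x at y=212:",np.polyval(f,212),"yaw",-np.degrees(np.arctan(f[0])),len(pts))
# laid stick
pts=[]
for u in range(248,296):
    v=np.arange(180,197);w=np.clip(b[v,u]-10,0,None);pts.append((u,(w*v).sum()/w.sum()))
W=ray("top",pts,36);f=np.polyfit(W[:,1],W[:,0],1);print("laid x at 209",np.polyval(f,209),"yaw",-np.degrees(np.arctan(f[0])))
plan((498,421.5,60),85)
E
```

```text
pencil x at y=212: 623.4284572543643 yaw 0.9627482444266172 30
laid x at 209 451.27086233719297 yaw 2.3231405624492503
clock 0.1 pos [151.7 657.4 230.7] zang 77.0 grip 85.5 F [ 0.7 -0.2 -0.6] q [-1.49  0.43  0.07  1.61 -0.03  1.11 -0.07]
 delta share [ 0.866 -0.59  -0.427]
  turn deg 8.0 share [ 0.0004 -0.      0.0444]
  turn deg 172.0 share [-0.000e+00 -6.000e-04 -9.556e-01]
```

Call:
jog_arm(
  delta_pos=[
    [0.866,-0.59,-0.3],
    [0.866,-0.59,-0.3],
    [0.866,-0.59,-0.3],
    [0.866,-0.59,-0.3],
    [0.866,-0.59,-0.3],
  ],
  angular=[
    [0,0,0.044],
    [0,0,0.044],
    [0,0,0.044],
    [0,0,0.044],
    [0,0,0.044],
  ],
  grip=[60,60,60,60,60],
)

```text
clock: 0.72
ee_pos: [401.4, 487.2, 144.6]
orientation: [-0.706, 0.706, -0.031, 0.031]
wrist_force: [0.8, 1.4, 0.5]
gripper_width: 51.0
```

```bash
python3 -c "
from h import *
plan((498,421.5,60),85)"
```

```text
clock 0.72 pos [401.4 487.2 144.6] zang 84.9 grip 51.0 F [0.8 1.4 0.5] q [-1.07  0.44  0.11  1.79 -0.06  0.91  0.55]
 delta share [ 0.242 -0.164 -0.212]
  turn deg 0.1 share [ 0.0001 -0.      0.0004]
  turn deg 179.9 share [-1.000e-04 -1.000e-04 -9.996e-01]
```

Call:
jog_arm(
  delta_pos=[
    [0.23,-0.16,-0.15],
    [0.23,-0.16,-0.15],
    [0.23,-0.16,-0.15],
    [0.23,-0.16,-0.15],
  ],
  angular=[
    [0,0,0],
    [0,0,0],
    [0,0,0],
    [0,0,0],
  ],
  grip=[60,60,60,60],
)

```text
clock: 1.23
ee_pos: [491.9, 424.4, 84.8]
orientation: [-0.706, 0.707, -0.032, 0.031]
wrist_force: [-0.2, 0.7, -0.1]
gripper_width: 51.3
```

```bash
python3 -c "
from h import *
plan((498,421.5,3),85)
for n in('top','side'):
    im,d=cams.get_image(n);cv2.imwrite(f'pics/{n}1.png',cv2.resize((im[130:300,120:320] if n=='top' else im[100:270,200:400])[:,:,::-1],None,fx=3,fy=3))"
```

```text
clock 1.23 pos [491.9 424.4  84.8] zang 84.9 grip 51.3 F [-0.2  0.7 -0.1] q [-0.9   0.54  0.12  1.78 -0.09  0.82  0.74]
 delta share [ 0.015 -0.007 -0.205]
  turn deg 0.1 share [ 0.0002 -0.0003  0.0006]
  turn deg 179.9 share [-4.000e-04 -2.000e-04 -9.994e-01]
```

View pics/side1.png

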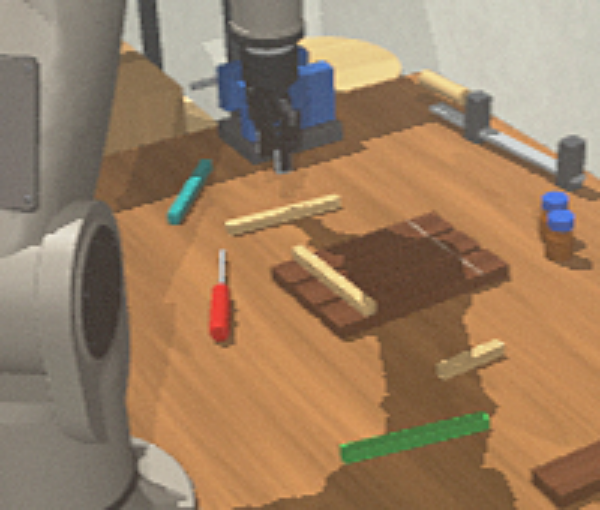

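The side view shows the gripper (crop 280,165) directly above the thin stick (crop 283,215), so I'll descend.

Call:
jog_arm(
  delta_pos=[
    [0.015,-0.007,-0.1],
    [0.015,-0.007,-0.19],
    [0.015,-0.007,-0.203],
    [0.015,-0.007,-0.203],
  ],
  angular=[
    [0,0,0],
    [0,0,0],
    [0,0,0],
    [0,0,0],
  ],
  grip=[60,60,60,60],
)

```text
clock: 1.82
ee_pos: [497.9, 422.7, 5.1]
orientation: [0.707, -0.706, 0.031, -0.031]
wrist_force: [0.3, -0.5, 0.8]
gripper_width: 51.5
```

Call:
jog_arm(
  delta_pos=[
    [0,0,0],
    [0,0,0],
    [0,0,0],
    [0,0,0],
    [0,0,0],
  ],
  angular=[
    [0,0,0],
    [0,0,0],
    [0,0,0],
    [0,0,0],
    [0,0,0],
  ],
  grip=[0,0,0,0,0],
)

```text
clock: 2.45
ee_pos: [498.6, 422.4, 5.7]
orientation: [0.707, -0.706, 0.031, -0.032]
wrist_force: [-2.7, -1.0, 11.3]
gripper_width: 13.8
```

Call:
jog_arm(
  delta_pos=[
    [0,0,0.15],
    [0,0,0.25],
    [0,0,0.25],
  ],
  angular=[
    [0,0,0],
    [0,0,0],
    [0,0,0],
  ],
  grip=[0,0,0],
)

```text
clock: 2.82
ee_pos: [499.7, 423.1, 108.3]
orientation: [0.708, -0.705, 0.03, -0.033]
wrist_force: [0.2, -0.2, -1.1]
gripper_width: 14.1
```

```bash
python3 -c "
from h import *
plan((623.4,212,80),1)
im,d=cams.get_image('side');cv2.imwrite('pics/side2.png',cv2.resize(im[100:270,200:400][:,:,::-1],None,fx=3,fy=3))"
```

```text
clock 2.83 pos [499.7 423.1 108.3] zang 84.9 grip 14.1 F [ 0.2 -0.2 -1.1] q [-0.9   0.52  0.13  1.77 -0.09  0.86  0.75]
 delta share [ 0.309 -0.528 -0.071]
  turn deg 83.9 share [-2.000e-04  2.200e-03 -4.662e-01]
  turn deg 96.1 share [-2.300e-03 -2.000e-04  5.338e-01]
```

View pics/side2.png

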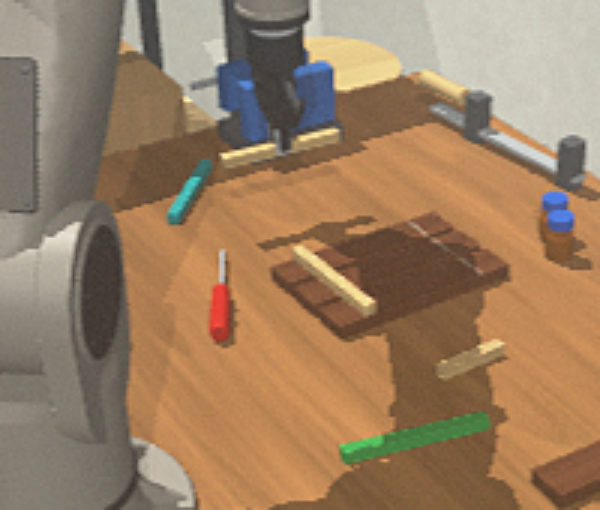

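Call:
jog_arm(
  delta_pos=[
    [0.309,-0.528,0],
    [0.309,-0.528,0],
    [0.309,-0.528,0],
    [0.309,-0.528,0],
    [0.309,-0.528,0],
  ],
  angular=[
    [0,0.002,-0.466],
    [0,0.002,-0.466],
    [0,0.002,-0.466],
    [0,0.002,-0.466],
    [0,0.002,-0.466],
  ],
  grip=[0,0,0,0,0],
)

```text
clock: 3.5
ee_pos: [623.6, 204.3, 103.4]
orientation: [-0.613, 0.615, -0.352, 0.35]
wrist_force: [0.4, 1.3, -1.8]
gripper_width: 14.3
```

```bash
python3 -c "
from h import *
plan((623.4,212,80),1)"
```

```text
clock 3.5 pos [623.6 204.3 103.4] zang 30.4 grip 14.3 F [ 0.4  1.3 -1.8] q [-0.7   0.56  0.39  1.77 -0.27  0.87  0.34]
 delta share [-0.     0.019 -0.059]
  turn deg 29.4 share [ 0.     -0.0011 -0.1635]
  turn deg 150.6 share [0.0015 0.     0.8365]
```

Call:
jog_arm(
  delta_pos=[
    [0,0.015,0],
    [0,0.015,0],
    [0,0.015,-0.06],
    [0,0.015,-0.06],
    [0,0.015,-0.06],
  ],
  angular=[
    [0,0,-0.163],
    [0,0,-0.163],
    [0,0,-0.163],
    [0,0,-0.163],
    [0,0,-0.163],
  ],
  grip=[0,0,0,0,0],
)

```text
clock: 4.12
ee_pos: [621.6, 216.4, 80.1]
orientation: [0.509, -0.509, 0.492, -0.49]
wrist_force: [0.9, 0.6, -0.2]
gripper_width: 13.8
```

```bash
python3 -c "
from h import *
plan((623.4,212,26),1)
im,d=cams.get_image('side');cv2.imwrite('pics/side3.png',cv2.resize(im[100:270,200:400][:,:,::-1],None,fx=3,fy=3))"
```

```text
clock 4.12 pos [621.6 216.4  80.1] zang 2.0 grip 13.8 F [ 0.9  0.6 -0.2] q [-0.79  0.61  0.5   1.78 -0.38  0.85 -0.08]
 delta share [ 0.004 -0.011 -0.135]
  turn deg 1.1 share [-0.0009 -0.0008 -0.0058]
  turn deg 179.0 share [ 0.0013 -0.0014  0.9942]
```

View pics/side3.png

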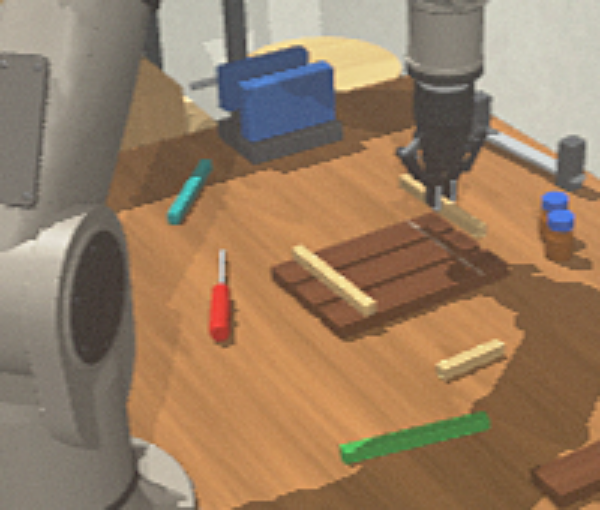

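The stick hangs across the rails just above the far line (crop 440,205). I'll lower it now.

Call:
jog_arm(
  delta_pos=[
    [0.003,-0.008,-0.07],
    [0.003,-0.01,-0.12],
    [0.003,-0.01,-0.134],
    [0.003,-0.01,-0.134],
    [0.003,-0.01,-0.134],
  ],
  angular=[
    [0,0,-0.006],
    [0,0,-0.006],
    [0,0,-0.006],
    [0,0,-0.006],
    [0,0,-0.006],
  ],
  grip=[0,0,0,0,0],
)

```text
clock: 4.8
ee_pos: [623.2, 212.7, 27.0]
orientation: [0.504, -0.503, 0.498, -0.495]
wrist_force: [-0.4, -0.1, -0.7]
gripper_width: 14.0
```

```bash
python3 -c "
from h import *
plan((623.4,212,25.5),1)"
```

```text
clock 4.8 pos [623.2 212.7  27. ] zang 0.8 grip 14.0 F [-0.4 -0.1 -0.7] q [-0.76  0.68  0.46  1.8  -0.42  0.76 -0.06]
 delta share [ 0.    -0.002 -0.004]
  turn deg 0.3 share [-0.0012 -0.0005  0.001 ]
  turn deg 179.8 share [-8.00e-04  1.80e-03 -9.99e-01]
```

Lower a touch, then open partway, because the fingers may swing back as they open. After that, rise.

Call:
jog_arm(
  delta_pos=[
    [0,0,-0.004],
    [0,0,-0.004],
    [0,0,-0.004],
  ],
  angular=[
    [0,0,0],
    [0,0,0],
    [0,0,0],
  ],
  grip=[0,0,0],
)

```text
clock: 5.18
ee_pos: [623.2, 212.7, 25.6]
orientation: [0.504, -0.503, 0.498, -0.495]
wrist_force: [-2.0, -0.8, 7.5]
gripper_width: 14.1
```

Call:
jog_arm(
  delta_pos=[
    [0,0,0],
    [0,0,0],
    [0,0,0],
    [0,0,0],
    [0,0,0],
  ],
  angular=[
    [0,0,0],
    [0,0,0],
    [0,0,0],
    [0,0,0],
    [0,0,0],
  ],
  grip=[50,50,50,50,50],
)

```text
clock: 5.8
ee_pos: [622.9, 212.5, 24.9]
orientation: [0.504, -0.503, 0.498, -0.495]
wrist_force: [0.2, 0.8, 0.3]
gripper_width: 42.9
```

Call:
jog_arm(
  delta_pos=[
    [0,0,0.1],
    [0,0,0.25],
    [0,-0.3,0.35],
    [0,-0.3,0.35],
    [0,-0.3,0.35],
  ],
  angular=[
    [0,0,0],
    [0,0,0],
    [0,0,0],
    [0,0,0],
    [0,0,0],
  ],
  grip=[50,50,50,90,90],
)

```text
clock: 6.42
ee_pos: [623.7, 87.0, 167.1]
orientation: [0.503, -0.501, 0.499, -0.498]
wrist_force: [-0.2, 0.8, 0.0]
gripper_width: 76.3
```

```bash
python3 -c "
from h import *
plan((568.7,-237.5,120),89.5)
plan((568.7,-237.5,120),89.5)
for n in('top','side'):
    im,d=cams.get_image(n);np.savez(n+'4.npz',im=im,d=d);cv2.imwrite(f'pics/{n}4.png',cv2.resize((im[100:250,180:480] if n=='top' else im[100:270,200:400])[:,:,::-1],None,fx=2.6,fy=2.6))"
```

```text
clock 6.42 pos [623.7  87.  167.1] zang 0.4 grip 76.3 F [-0.2  0.8  0. ] q [-0.67  0.47  0.58  1.8  -0.31  0.96  0.04]
 delta share [-0.137 -0.811 -0.118]
  turn deg 89.1 share [-0.0009 -0.0005  0.4951]
  turn deg 90.9 share [-5.000e-04  9.000e-04 -5.049e-01]
clock 6.42 pos [623.7  87.  167.1] zang 0.4 grip 76.3 F [-0.2  0.8  0. ] q [-0.67  0.47  0.58  1.8  -0.31  0.96  0.04]
 delta share [-0.137 -0.811 -0.118]
  turn deg 89.1 share [-0.0009 -0.0005  0.4951]
  turn deg 90.9 share [-5.000e-04  9.000e-04 -5.049e-01]
```

View pics/top4.png

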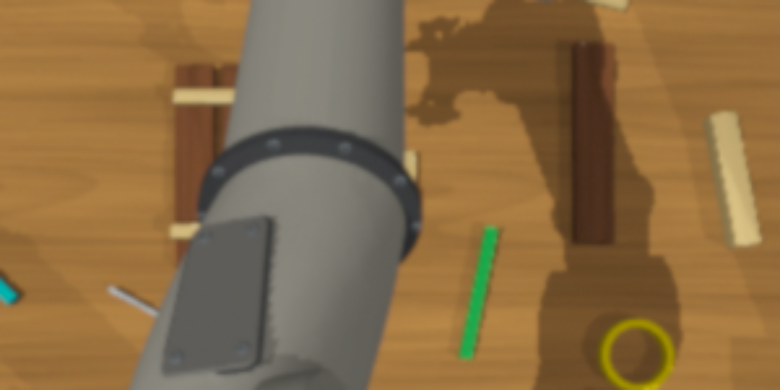

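View pics/side4.png

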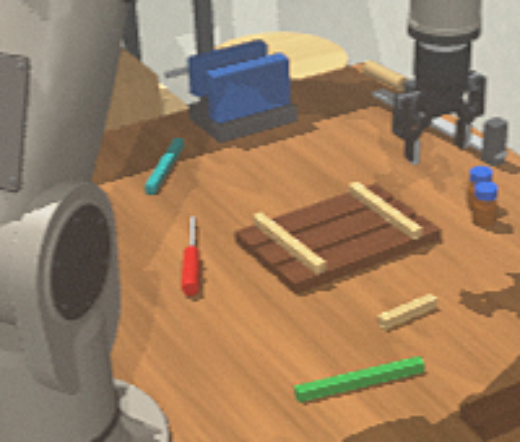

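The side view shows the stick across the three rails on the far line (crop 385,210). Next is the fourth rail.

Call:
jog_arm(
  delta_pos=[
    [-0.137,-0.811,-0.05],
    [-0.137,-0.811,-0.05],
    [-0.137,-0.811,-0.05],
    [-0.137,-0.811,-0.05],
    [-0.137,-0.811,-0.05],
  ],
  angular=[
    [0,0,0.495],
    [0,0,0.495],
    [0,0,0.495],
    [0,0,0.495],
    [0,0,0.495],
  ],
  grip=[100,100,100,100,100],
)

```text
clock: 7.15
ee_pos: [572.8, -205.9, 145.7]
orientation: [-0.671, 0.671, -0.224, 0.22]
wrist_force: [0.3, 0.2, -0.1]
gripper_width: 85.4
```

```bash
python3 -c "
from h import *
plan((568.7,-237.2,100),89.5)"
```

```text
clock 7.15 pos [ 572.8 -205.9  145.7] zang 53.4 grip 85.4 F [ 0.3  0.2 -0.1] q [-0.07  0.43  0.4   1.85 -0.21  0.9   1.36]
 delta share [-0.01  -0.078 -0.114]
  turn deg 36.1 share [ 2.000e-04 -1.500e-03  2.007e-01]
  turn deg 143.9 share [-1.900e-03 -2.000e-04 -7.993e-01]
```

Call:
jog_arm(
  delta_pos=[
    [-0.01,-0.065,-0.02],
    [-0.01,-0.065,-0.06],
    [-0.01,-0.065,-0.11],
    [-0.01,-0.065,-0.11],
    [-0.01,-0.065,-0.11],
  ],
  angular=[
    [0,-0.001,0.198],
    [0,-0.001,0.198],
    [0,-0.001,0.198],
    [0,-0.001,0.198],
    [0,-0.001,0.198],
  ],
  grip=[100,100,100,100,100],
)

```text
clock: 7.78
ee_pos: [569.1, -230.6, 101.7]
orientation: [-0.707, 0.707, -0.009, 0.008]
wrist_force: [0.6, -0.4, 0.5]
gripper_width: 85.4
```

```bash
python3 -c "
from h import *
plan((568.7,-237.2,2),89.5)
for n in('top','side'):
    im,d=cams.get_image(n);np.savez(n+'5.npz',im=im,d=d);cv2.imwrite(f'pics/{n}5.png',cv2.resize((im[100:250,180:480] if n=='top' else im[170:310,320:500])[:,:,::-1],None,fx=2.6,fy=2.6))
im=np.load('top5.npz')['im'].astype(int)
pale=(im[:,:,2]>93)&(im[:,:,0]>165)
print('stick',rect('top',pale,(235,128,310,148),36));print('laid',rect('top',pale,(240,178,305,198),36))
"
```

```text
clock 7.78 pos [ 569.1 -230.6  101.7] zang 88.6 grip 85.4 F [ 0.6 -0.4  0.5] q [ 0.09  0.48  0.24  1.87 -0.15  0.82  1.96]
 delta share [-0.001 -0.017 -0.249]
  turn deg 0.9 share [ 0.0001 -0.0004  0.005 ]
  turn deg 179.1 share [-7.00e-04 -1.00e-04 -9.95e-01]
stick {'mean': array([621.6, 205.5]), 'box': (622.6, 209.7), 'wh': (13.4, 167.4), 'sd': array([ 14.4, 173.7]), 'ang': np.float64(91.2), 'n': 223}
laid {'mean': array([451.7, 208.8]), 'box': (451.6, 209.3), 'wh': (14.7, 164.9), 'sd': array([ 14.9, 167.9]), 'ang': np.float64(92.4), 'n': 237}
```

View pics/top5.png

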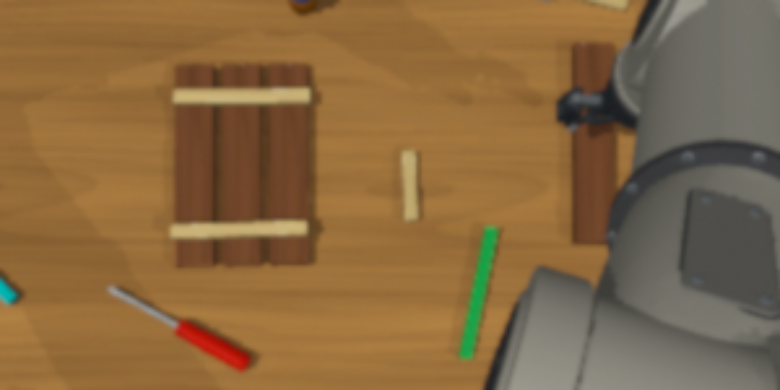

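View pics/side5.png

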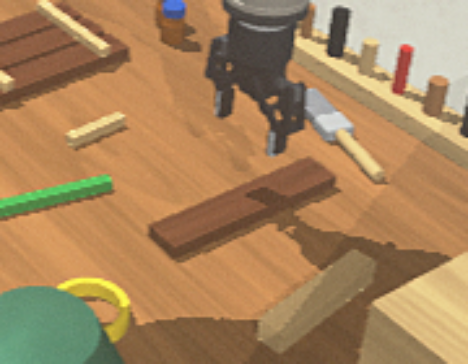

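The stick is square on the far line, at about (622,208), and the laid stick hasn't moved. The open jaws straddle the loose rail, so I'll descend.

Call:
jog_arm(
  delta_pos=[
    [0,-0.015,-0.1],
    [0,-0.016,-0.2],
    [0,-0.016,-0.245],
    [0,-0.016,-0.245],
    [0,-0.016,-0.245],
  ],
  angular=[
    [0,0,0.004],
    [0,0,0.004],
    [0,0,0.004],
    [0,0,0.004],
    [0,0,0.004],
  ],
  grip=[100,100,100,100,100],
)

```text
clock: 8.5
ee_pos: [569.6, -238.5, 5.8]
orientation: [-0.707, 0.708, -0.004, 0.005]
wrist_force: [0.7, -0.6, -0.3]
gripper_width: 85.1
```

Call:
jog_arm(
  delta_pos=[
    [0,0,0],
    [0,0,0],
    [0,0,0],
    [0,0,0],
    [0,0,0],
  ],
  angular=[
    [0,0,0],
    [0,0,0],
    [0,0,0],
    [0,0,0],
    [0,0,0],
  ],
  grip=[0,0,0,0,0],
)

```text
clock: 9.12
ee_pos: [569.2, -238.4, 5.6]
orientation: [-0.707, 0.708, -0.004, 0.005]
wrist_force: [-1.7, 1.7, 11.7]
gripper_width: 48.4
```

```bash
python3 -c "
from h import *
plan((568.7,-237.2,150),89.5)"
```

```text
clock 9.12 pos [ 569.2 -238.4    5.6] zang 89.3 grip 48.4 F [-1.7  1.7 11.7] q [ 0.14  0.62  0.2   1.9  -0.19  0.64  2.02]
 delta share [-0.001  0.003  0.361]
  turn deg 0.3 share [0.0004 0.0003 0.0014]
  turn deg 179.8 share [ 4.000e-04 -6.000e-04 -9.986e-01]
```

Gripped at 48 mm. Lifting, then checking.

Call:
jog_arm(
  delta_pos=[
    [0,0,0.1],
    [0,0,0.2],
    [0,0,0.3],
    [0,0,0.35],
    [0,0,0.35],
  ],
  angular=[
    [0,0,0],
    [0,0,0],
    [0,0,0],
    [0,0,0],
    [0,0,0],
  ],
  grip=[0,0,0,0,0],
)

```text
clock: 9.75
ee_pos: [569.4, -238.5, 146.1]
orientation: [-0.707, 0.708, -0.004, 0.005]
wrist_force: [-0.4, -0.3, -1.8]
gripper_width: 48.5
```

```bash
python3 -c "
from h import *
plan((538.4,210.4,150),91)
for n in('side',):
    im,d=cams.get_image(n);np.savez(n+'6.npz',im=im,d=d);cv2.imwrite(f'pics/{n}6.png',cv2.resize(im[130:310,320:520][:,:,::-1],None,fx=2.6,fy=2.6))
"
```

```text
clock 9.75 pos [ 569.4 -238.5  146.1] zang 89.3 grip 48.5 F [-0.4 -0.3 -1.8] q [ 0.09  0.43  0.26  1.83 -0.14  0.9   1.97]
 delta share [-0.078  1.122  0.01 ]
  turn deg 1.7 share [0.0005 0.0008 0.0097]
  turn deg 178.3 share [ 1.200e-03 -8.000e-04 -9.903e-01]
```

View pics/side6.png

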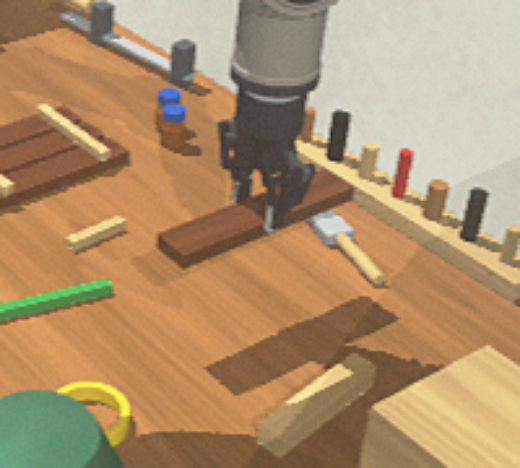

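The rail is held level at its middle (crop 255,215). I'll carry it across at height.

Call:
jog_arm(
  delta_pos=[
    [-0.01,0.1,0],
    [-0.02,0.22,0],
    [-0.03,0.34,0],
    [-0.03,0.46,0],
    [-0.04,0.58,0],
  ],
  angular=[
    [0,0,0],
    [0,0,0],
    [0,0,0],
    [0,0,0],
    [0,0,0],
  ],
  grip=[0,0,0,0,0],
)

```text
clock: 10.42
ee_pos: [551.9, -4.8, 143.2]
orientation: [-0.707, 0.708, -0.005, 0.004]
wrist_force: [0.9, 0.2, -2.7]
gripper_width: 48.5
```

Call:
jog_arm(
  delta_pos=[
    [-0.01,0.12,0],
    [-0.02,0.24,0],
    [-0.03,0.36,0],
    [-0.03,0.46,0],
    [-0.038,0.54,0],
  ],
  angular=[
    [0,0,0],
    [0,0,0],
    [0,0,0.01],
    [0,0,0.01],
    [0,0,0.01],
  ],
  grip=[0,0,0,0,0],
)

```text
clock: 11.05
ee_pos: [536.6, 211.3, 143.0]
orientation: [-0.706, 0.708, 0.006, -0.008]
wrist_force: [0.2, -0.4, -0.9]
gripper_width: 48.1
```

```bash
python3 -c "
from h import *
plan((538.4,210.4,80),91)"
```

```text
clock 11.05 pos [536.6 211.3 143. ] zang 91.1 grip 48.1 F [ 0.2 -0.4 -0.9] q [-0.58  0.37  0.12  1.92 -0.05  0.87  1.15]
 delta share [ 0.005 -0.002 -0.158]
  turn deg 0.2 share [ 0.0006 -0.0007 -0.0007]
  turn deg 179.9 share [1.100e-03 9.000e-04 9.993e-01]
```

Call:
jog_arm(
  delta_pos=[
    [0.004,-0.002,-0.06],
    [0.004,-0.002,-0.12],
    [0.004,-0.002,-0.18],
    [0.004,-0.002,-0.18],
    [0.004,-0.002,-0.18],
  ],
  angular=[
    [0,0,0],
    [0,0,0],
    [0,0,0],
    [0,0,0],
    [0,0,0],
  ],
  grip=[0,0,0,0,0],
)

```text
clock: 11.68
ee_pos: [539.1, 208.8, 72.6]
orientation: [-0.707, 0.708, 0.006, -0.007]
wrist_force: [-0.2, -0.0, -1.4]
gripper_width: 48.3
```

```bash
python3 -c "
from h import *
plan((538.4,210.4,41.6),91)
for n in('side','top'):
    im,d=cams.get_image(n);np.savez(n+'7.npz',im=im,d=d);cv2.imwrite(f'pics/{n}7.png',cv2.resize((im[100:250,180:380] if n=='top' else im[110:250,240:400])[:,:,::-1],None,fx=3.6,fy=3.6))
"
```

```text
clock 11.68 pos [539.1 208.8  72.6] zang 91.0 grip 48.3 F [-0.2 -0.  -1.4] q [-0.56  0.46  0.11  1.96 -0.07  0.73  1.17]
 delta share [-0.002  0.004 -0.078]
  turn deg 0.1 share [ 0.0004 -0.0002 -0.0003]
  turn deg 180.0 share [4.000e-04 6.000e-04 9.997e-01]
```

View pics/side7.png

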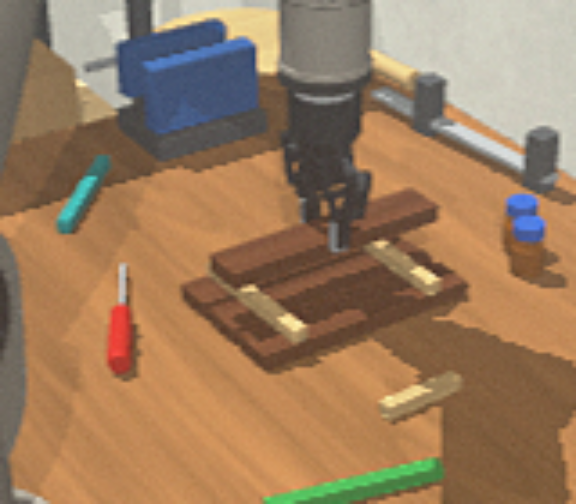

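View pics/top7.png

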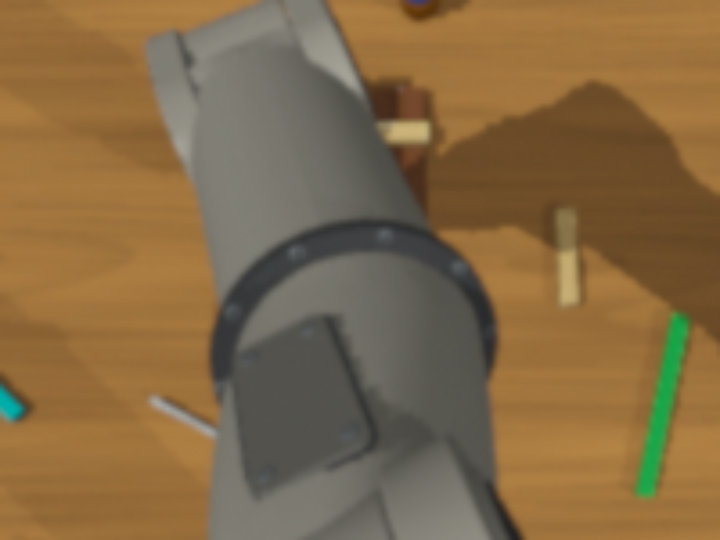

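```bash
python3 -c "
from h import *
a=np.radians(1);c=np.array([539,209])
for X,Y,Z in [(-130,-25,67),(-130,-25,87),(130,-25,67),(130,-25,87)]:
    p=c+np.array([X*np.cos(a)-Y*np.sin(a),X*np.sin(a)+Y*np.cos(a)])
    print((X,Y,Z),((proj('side',[[*p,Z]])[0]-[240,110])*3.6).round(1))"
```

```text
(-130, -25, 67) [228.  289.7]
(-130, -25, 87) [227.3 272.8]
(130, -25, 67) [432.6 219.1]
(130, -25, 87) [433.3 202.9]
```

The predicted rail corners match the picture within a few crop pixels (near end about (228,287), far end about (437,216)). Lowering it onto the sticks.

Call:
jog_arm(
  delta_pos=[
    [-0.001,0.004,-0.03],
    [-0.001,0.004,-0.06],
    [-0.001,0.004,-0.074],
    [-0.001,0.004,-0.074],
    [-0.001,0.004,-0.074],
  ],
  angular=[
    [0,0,0],
    [0,0,0],
    [0,0,0],
    [0,0,0],
    [0,0,0],
  ],
  grip=[0,0,0,0,0],
)

```text
clock: 12.4
ee_pos: [538.7, 210.5, 42.8]
orientation: [-0.707, 0.707, 0.006, -0.007]
wrist_force: [0.4, 0.1, -1.9]
gripper_width: 48.3
```

```bash
python3 -c "
from h import *
plan((538.4,210.4,41),91)"
```

```text
clock 12.4 pos [538.7 210.5  42.8] zang 91.1 grip 48.3 F [ 0.4  0.1 -1.9] q [-0.56  0.51  0.1   1.97 -0.08  0.67  1.17]
 delta share [-0.001 -0.    -0.004]
  turn deg 0.1 share [ 0.0004 -0.0001 -0.0003]
  turn deg 179.9 share [2.000e-04 6.000e-04 9.997e-01]
```

Call:
jog_arm(
  delta_pos=[
    [0,0,-0.003],
    [0,0,-0.004],
    [0,0,-0.004],
  ],
  angular=[
    [0,0,0],
    [0,0,0],
    [0,0,0],
  ],
  grip=[0,0,0],
)

```text
clock: 12.78
ee_pos: [538.8, 210.5, 41.6]
orientation: [-0.707, 0.707, 0.006, -0.007]
wrist_force: [-1.3, -1.2, 5.3]
gripper_width: 48.3
```

Call:
jog_arm(
  delta_pos=[
    [0,0,0],
    [0,0,0],
    [0,0,0],
    [0,0,0],
    [0,0,0],
  ],
  angular=[
    [0,0,0],
    [0,0,0],
    [0,0,0],
    [0,0,0],
    [0,0,0],
  ],
  grip=[85,85,85,85,85],
)

```text
clock: 13.4
ee_pos: [538.7, 210.5, 41.3]
orientation: [-0.707, 0.707, 0.006, -0.007]
wrist_force: [-0.2, 0.6, -0.1]
gripper_width: 72.5
```

Call:
jog_arm(
  delta_pos=[
    [0,0,0.06],
    [0,0,0.2],
    [0,0,0.35],
    [0,0,0.4],
    [0,0,0.4],
  ],
  angular=[
    [0,0,0],
    [0,0,0],
    [0,0,0],
    [0,0,0],
    [0,0,0],
  ],
  grip=[85,85,85,85,85],
)

```text
clock: 14.02
ee_pos: [539.4, 210.8, 203.1]
orientation: [0.707, -0.707, -0.007, 0.006]
wrist_force: [0.1, 1.1, -0.4]
gripper_width: 72.8
```

Call:
jog_arm(
  delta_pos=[
    [0,-0.15,0],
    [0,-0.3,0],
    [0,-0.45,0],
    [0,-0.6,0],
    [0,-0.75,0],
  ],
  angular=[
    [0,0,0],
    [0,0,0],
    [0,0,0],
    [0,0,0],
    [0,0,0],
  ],
  grip=[85,85,85,85,85],
)

```text
clock: 14.65
ee_pos: [537.9, -91.4, 200.1]
orientation: [-0.707, 0.708, 0.006, -0.007]
wrist_force: [0.9, -0.1, -0.6]
gripper_width: 72.6
```

Call:
jog_arm(
  delta_pos=[
    [0,-0.15,0],
    [0,-0.25,0],
    [0,-0.25,0],
    [0,-0.25,0],
  ],
  angular=[
    [0,0,0],
    [0,0,0],
    [0,0,0],
    [0,0,0],
  ],
  grip=[85,85,85,85],
)

```text
clock: 15.15
ee_pos: [538.3, -188.8, 200.2]
orientation: [-0.707, 0.707, 0.006, -0.007]
wrist_force: [-0.4, -0.1, 0.2]
gripper_width: 72.6
```

```bash
python3 -c "
from h import *
plan((538.4,210.4,41),91)
for n in('side','top'):
    im,d=cams.get_image(n);np.savez(n+'8.npz',im=im,d=d);cv2.imwrite(f'pics/{n}8.png',cv2.resize((im[100:250,180:380] if n=='top' else im[110:250,240:400])[:,:,::-1],None,fx=3.6,fy=3.6))
z=np.load('top8.npz');im,d=z['im'].astype(int),z['d'];P=depthpts('top',d)
print('board',rect('top',P[:,:,2]>46,(240,110,310,210),56))
m=(P[:,:,2]>48);m[:,:240]=0;m[:,310:]=0;m[:110]=0;m[210:]=0
Q=P[m];A=np.c_[Q[:,:2]-Q[:,:2].mean(0),np.ones(len(Q))];print('plane',np.linalg.lstsq(A,Q[:,2],rcond=None)[0])
pale=(im[:,:,2]>93)&(im[:,:,0]>165)
for nm,roi in(('stick',(235,128,310,148)),('laid',(240,178,305,198))):
    u0,v0,u1,v1=roi;v,u=np.nonzero(pale[v0:v1,u0:u1]);W=ray('top',np.c_[u+u0,v+v0],36)
    f=np.polyfit(W[:,1],W[:,0],1);print(nm,'y',W[:,1].min().round(1),W[:,1].max().round(1),'x@210',np.polyval(f,210).round(1),'yaw',-np.degrees(f[0]).round(2))
"
```

```text
clock 15.15 pos [ 538.3 -188.8  200.2] zang 91.1 grip 72.6 F [-0.4 -0.1  0.2] q [-0.04  0.3   0.32  1.89 -0.11  0.97  1.92]
 delta share [ 0.     0.998 -0.398]
  turn deg 0.1 share [ 0.0002 -0.0007 -0.0004]
  turn deg 179.9 share [1.000e-03 3.000e-04 9.996e-01]
board {'mean': array([539.2, 208.8]), 'box': (538.2, 209.1), 'wh': (263.9, 48.6), 'sd': array([ 51. , 261.3]), 'ang': np.float64(1.1), 'n': 1283}
plane [-0.24272968 -4.60981867 75.60761085]
stick y 125.9 293.4 x@210 621.7 yaw 1.23
laid y 127.0 291.7 x@210 451.7 yaw 2.17
```

View pics/side8.png

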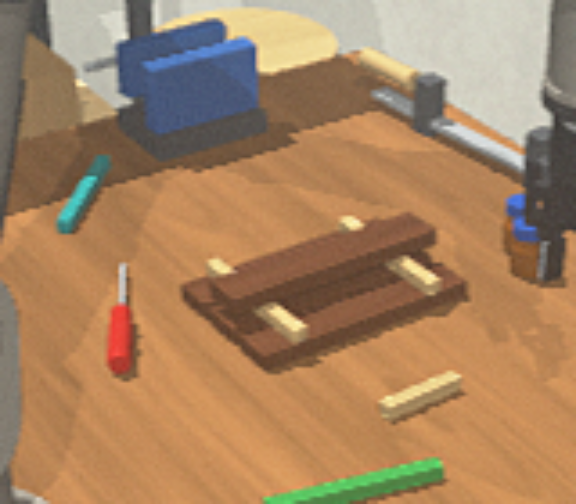

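View pics/top8.png

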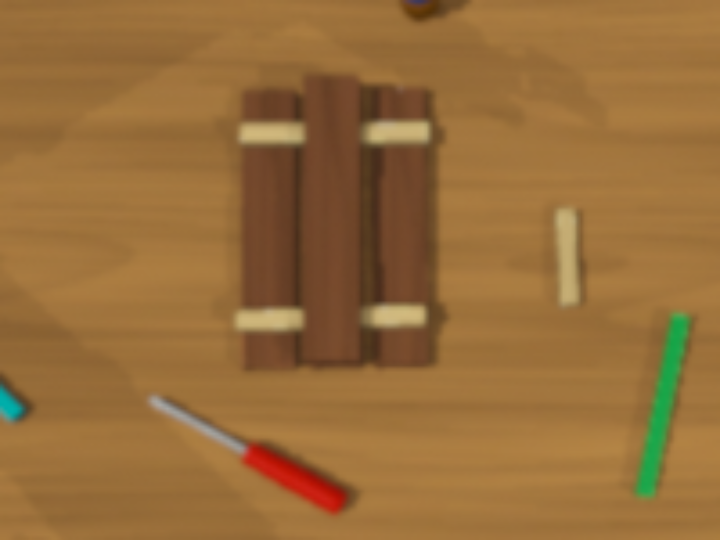

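The rail lies over the middle rail on both sticks. Stray depth readings spoiled the plane fit, so I'll redo it with those removed and then hand in.

```bash
python3 -c "
from h import *
P=depthpts('top',np.load('top8.npz')['d'])[110:210,262:284];Q=P[(P[:,:,2]>48)&(P[:,:,2]<64)]
A=np.c_[Q[:,:2]-Q[:,:2].mean(0),np.ones(len(Q))];print(len(Q),np.linalg.lstsq(A,Q[:,2],rcond=None)[0])
print(robot.hand_in())"
```

```text
1273 [-1.45594466e-04  2.15987790e-04  5.62987835e+01]
the job is handed in; nothing more can be done
None
```

The job is done and handed in at about 15 s of the 54 s allowed. `hand_in` gives no verdict, so these are my own camera checks. I placed the matching stick on the far pencil line, then laid the fourth rail on the two sticks above the middle rail.

| Part | Measured (world frame) | Where it should be | Limit |
|---|---|---|---|
| Matching stick | centre about (622, 210) mm, 1.2° yaw | (623, 212) mm, 1° yaw | 20 mm along, 25 mm across, 12° |
| Laid stick | moved under about 1 mm, 2.2° yaw | unmoved, 1° yaw | 20 mm, 15° |
| Fourth rail | centre about (539, 209) mm, 1.1° yaw | (538, 210) mm, 1° yaw | 25 mm along, 20 mm across, 10° |
| Fourth rail top | 56.3 mm high, tilt under 0.001 rad | 56 mm high, flat | 5 mm, 0.06 rad |

- **Clear of the work:** the gripper was open and well away from everything when I handed in. The wrist force read about zero.
- **Failed check:** the first plane fit for the rail's tilt was thrown off by stray depth readings. I repeated it without them to get the figures above.
- **Small forces:** the wrist read about 11 N upward while the fingers closed on each part at the bench, far below the limits.
- **Not measured:** I could not measure the contact force between the rail and the sticks. I infer it from the rail's height and level.

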